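# Find the blind hole of a rod socket and hold it hole-up

## Task

Pick up the square aluminium rod socket, try it upright on the steel rod stub to feel which of its ends has the deep blind hole (the other end has only a shallow dish), then turn it so that the hole points straight up and finish while still holding it like that in the gripper, in the air at least 25 cm above the bench, ready to take a rod. Leave the other things on the bench alone.

Things in the scene. Friction and masses are not known exactly. Their poses are not given: they have to be found in the camera images.
- socket: Rod socket: plain aluminium block 50 x 50 x 64 mm long, 0.3 to 0.45 kg, lying on a long side at any yaw. Origin at its centre (25 mm up at the start); x axis along the length, y and z square to the sides. Each end has a central round opening 20 mm wide: the blind hole, 30 mm deep, in one, only a dish 3 mm deep in the other. Which end is not given: feel it on the stub.
- stub: Rod stub, fixed: upright steel pin 12 mm thick on a dark steel base 90 x 90 x 10 mm. Flat pin top 55 mm above the bench, 45 mm above the base. Origin on the pin's axis at bench height, z up. It enters the socket's hole with 4 mm to spare all round: lowered on it, the hole end sinks 30 mm below the pin's top, the dish end only 3 mm.
- stub_top (a point): Middle of the top of the rod stub, 55 mm above the bench.
- cork_ring: Cork flask ring lying flat, 110 mm across, 26 mm high, a bystander. Origin at the centre of its underside.
- beaker: Glass beaker, 68 mm across, 85 mm high, a bystander. Origin at the centre of its underside.
- bottle: Amber glass bottle, 60 mm across, 120 mm high, a bystander. Origin at the centre of its underside.
- driver: Screwdriver lying between the socket and the stub, a bystander. Origin near the middle of its length.
- stopper: Brown rubber stopper, 34 mm across, 28 mm high, a bystander. Origin at the centre of its underside.
- jar: Squat glass jar with white lid, 60 mm across, 60 mm high, a bystander. Origin at the centre of its underside.
- boss: Small aluminium clamp boss, a 50 x 22 x 22 mm bar with a thumbscrew, a bystander. Origin at the centre of its underside.
Not all that is in view belongs to the job. What is shaped like the socket but orange, purple or red is not meant.

How it is judged:
On the way:
1. the socket, standing upright either way round, is set with its end on the rod stub (contact force between socket and stub above 0.8 N and angle between the x axis of socket and the z axis of stub, either way round below 0.3 rad and horizontal distance between socket and stub_top below 0.014 m and height (world z) of socket above 0.05 m), for 0.1 s.
At the end, for the whole second after the job is handed in: The socket is held still between the fingers, its deep hole facing up within 15 degrees, its centre more than 240 mm above the bench, higher than it could be resting on anything there (angle between socket's own x axis and vertical below 0.26 rad and height (world z) of socket above 0.24 m and contact force between the fingers and socket above 2 N and linear speed of socket below 0.03 m/s and angular speed of socket below 0.3 rad/s); the arm keeps its last pose, push and grip.
It fails at once if a bystander is shifted by more than 40 mm (distance of any of cork_ring, beaker, bottle, driver, stopper, jar, boss from where it was at the start of the episode above 0.04 m).
It also fails if it takes over 72 s, if anything falls off the work surface, if the arm or the gripper's body presses on something with over 40 N, if the wrist force passes 120 N, or if a joint passes its speed limit or range.

## Robot

A 6-joint arm with a two-finger parallel gripper is mounted at the origin on the work surface. World frame = base frame: x ahead of the robot, y to its left, z up, the work surface at z = 0. Lengths are in m, angles in rad, forces in N, time in s.
With the tool pointing down it reaches from about 0.3 to 0.875 m from the base axis. Payload 6.4 kg.
Tool frame: the origin (TCP) lies on the mounting face of the last link; the fingertips stand 166 mm ahead of it and the grasp point (between the pads) lies 147 mm ahead of it; z points along the fingers, y is the line along which they close (so a half turn about z gives the same grasp; the last joint's range is limited). The gripper opens to 88 mm and grips with 3 to 60 N. Pads are 18 mm wide; open, the fingers measure 123 mm over their backs; the gripper's body (75 mm by 187 mm) begins 45 mm behind the grasp point.
Start: joints at [-1.404, 0.181, 1.607, -0, 1.354, -0.206], TCP at [0.209, -0.536, 0.405] pointing down, gripper open.
Joint ranges: [-2.99, 2.99], [-0.89, 2.07], [0.3, 2.58], [-1.14, 4.28], [0, 2.63], [-3.12, 3.12]. Speed limits (rad/s): [2.57, 2.57, 3.01, 3.14, 3.14, 3.14].

## Interface

Orientations are given as a 3x3 rotation matrix whose columns are the frame's x, y, z axes.
In Python, from plant import robot gives the robot as it stands.
- The arm moves only by the tool play_rows, never from a script. Its arguments are lists of equal length, an entry for each row: "dr": the turn, a rotation vector about the tool's x, y, z in degrees, a list of three; "offset": the shift along the tool's x, y, z in mm, a list of three; "hand": the finger opening in mm, from 0 to 88.1. A call has 1 to 20 rows; each row shifts and turns the commanded pose from where the row before left it, along the tool's axes as they then stand; what a row does not reach is not made up. A row lasts 1/8 s, in which the tool goes at most 62.5 mm and 10.7 degrees, less where a joint would pass 70% of its speed; a pose out of reach is approached as far as the arm can. A call with a gripper value outside its range is refused whole. The fingers move at their own pace and stop on an object; "force" is the grip in N (left out, the last holds). Time passes only in rows, so rows that do not move let the fingers close. It gives the time, the measured TCP pose, the force, the opening and the grip force at its end, in the units of the state.
- robot.get_state(): the state, without advancing time (a new reading comes with each control period).
- robot.get_image(name): name is "scene" or "top"; returns a dict with "pixels" (420x560x3 uint8, red, green, blue), "fx", "fy", "cx", "cy" (pixels), "world_to_cam" (4x4, takes a point from world to camera coordinates). Camera axes: x right, y up, looking along -z (the intrinsics and any distortion apply to the point x, -y, -z); pixel columns grow to the right and rows downward; lengths in m; the calibration is good to about 2 mm. A picture is of the moment at which its call begins. There is no depth.
- robot.job_done(): hands the job in; it is judged then, once.
Trained networks look in a picture, given as the dict that the camera call returned (one of the last four; its "shot" number tells which), for a name from the list of things; names that differ only in an ending like _2 or _b are one class to them, and where a whole thing is asked for, a point or a joint stands for the part that bears it (a point fixed in the world has none). Each returns a list of dicts, best first, with "confidence" (0 to 1); they miss things now and then, are a little off and sometimes report something else, mostly with a low value. They report only what shows in the picture. A call takes as long as a camera call. They do not tell look-alikes from the thing itself.
- robot.recognise(picture, target): "box" ([left, top, right, bottom] in pixels, round what is visible of it).
- robot.outline_of(picture, target): "region" (420x560 bool, what is visible of it) and "box" ([left, top, right, bottom] in pixels, round what is visible of it).
- robot.pinpoint(picture, target): "uv" ([column, row] in pixels: a listed point, or the origin of a listed thing).
The state is a dict: "time_s": time; "q": joint angles; "qvel": joint speeds; "joint_torque": joint torques, N m; "eef_pos": TCP position; "tcp_rot": TCP orientation; "force": force on the tool from outside, world axes, zero at the start; "moment": the same for the moment, N m; "grip_width": opening from 0.0 (shut) to 1.0 (fully open); "gripper_force": force on a finger pad.
Only numpy, scipy, OpenCV 4.12 (cv2) and the standard library are available. Lean on these libraries where they do the work, as an engineer would, in place of code of your own. Each camera call takes 0.05 s, during which the arm holds its last target. There are 200 camera calls.

## Working session

There is one attempt and no reset: what is moved stays moved. The work goes in short steps, Python scripts to look and compute and a tool call to move; the robot and the scene stay as the last step left them, time stands still between calls to the robot, and variables do not carry over. Pictures are saved under pics/ and viewed, at most 10 in all, crops included, and the job is handed in when it is done.

Besides the shell and the picture viewer there is one more tool, called after ">>>" by a JSON object that holds its "method" and its "body", one argument or row to a line. play_rows: Moves the arm, as the interface text tells. Its arguments: {"type":"object","properties":{"dr":{"type":"array"},"offset":{"type":"array"},"hand":{"type":"array"},"force":{"type":"number"}},"required":["dr","offset","hand"]}

```bash
ls; mkdir -p pics
cat > h.py <<'E'
import numpy as np,cv2
from plant import robot
def ray(im,uv):
    M=np.array(im["world_to_cam"]);R=M[:3,:3];c=-R.T@M[:3,3]
    d=R.T@np.array([(uv[0]-im["cx"])/im["fx"],-(uv[1]-im["cy"])/im["fy"],-1.]);return c,d
def onz(im,uv,z):
    c,d=ray(im,uv);return c+d*(z-c[2])/d[2]
def proj(im,p):
    M=np.array(im["world_to_cam"]);q=M[:3,:3]@np.array(p)+M[:3,3]
    return np.array([im["cx"]+im["fx"]*q[0]/-q[2],im["cy"]-im["fy"]*q[1]/-q[2]])
def save(im,n,box=None,s=1):
    p=im["pixels"][:,:,::-1]
    if box: p=p[box[1]:box[3],box[0]:box[2]]
    cv2.imwrite("pics/"+n,cv2.resize(p,None,fx=s,fy=s,interpolation=cv2.INTER_CUBIC))
E
python3 - <<'E'
from h import *
for n in("top","scene"):
    im=robot.get_image(n);save(im,n+"1.png",s=1.4)
    print(n,{k:v for k,v in im.items() if k not in("pixels",)})
    for t in("socket","stub","stub_top","driver"):
        print(t,[(np.round(d["uv"]),round(d["confidence"],2),np.round(onz(im,d["uv"],{"stub_top":.055,"socket":.025}.get(t,0)),3)) for d in robot.pinpoint(im,t)])
    for t in("cork_ring","beaker","bottle","stopper","jar","boss"):
        print(t,[(np.round(d["uv"]),round(d["confidence"],2),np.round(onz(im,d["uv"],0),3)) for d in robot.pinpoint(im,t)[:1]])
E
```

```text
pics
top {'fx': 511.66556692397984, 'fy': 511.66556692397984, 'cx': 280.0763612511237, 'cy': 205.06059911196724, 'world_to_cam': array([[-0.00894394, -0.99994178,  0.00603622,  0.00865813],
       [ 0.97793027, -0.00748664,  0.20879737, -0.5526875 ],
       [-0.20874003,  0.00777047,  0.97794029, -1.20764455],
       [ 0.        ,  0.        ,  0.        ,  1.        ]]), 'shot': 1}
socket [(array([330., 301.]), 0.74, array([ 0.32 , -0.117,  0.025])), (array([314., 253.]), 0.73, array([ 0.436, -0.079,  0.025])), (array([375., 188.]), 0.71, array([ 0.602, -0.24 ,  0.025])), (array([377., 294.]), 0.65, array([ 0.334, -0.233,  0.025])), (array([359., 244.]), 0.55, array([ 0.458, -0.194,  0.025]))]
stub [(array([221., 237.]), 0.96, array([0.482, 0.156, 0.   ])), (array([238., 149.]), 0.5, array([0.719, 0.114, 0.   ]))]
stub_top [(array([217., 228.]), 0.64, array([0.497, 0.159, 0.055]))]
driver [(array([290., 188.]), 0.8, array([ 0.609, -0.023,  0.   ]))]
cork_ring [(array([241., 150.]), 0.59, array([0.716, 0.105, 0.   ]))]
beaker [(array([239., 148.]), 0.44, array([0.721, 0.111, 0.   ]))
[... 977 characters left out ...]
ray([ 0.452, -0.19 ,  0.025]))]
stub [(array([328., 178.]), 0.72, array([0.494, 0.162, 0.   ]))]
stub_top [(array([327., 167.]), 0.71, array([0.491, 0.157, 0.055])), (array([282., 185.]), 0.24, array([0.464, 0.029, 0.055]))]
driver [(array([300., 249.]), 0.56, array([ 0.61 , -0.029,  0.   ]))]
cork_ring [(array([369., 250.]), 0.96, array([0.719, 0.103, 0.   ]))]
beaker [(array([422., 208.]), 0.9, array([0.715, 0.293, 0.   ]))]
bottle [(array([243., 349.]), 0.96, array([ 0.726, -0.285,  0.   ]))]
stopper [(array([280., 184.]), 0.42, array([0.429, 0.052, 0.   ]))]
jar [(array([368., 126.]), 0.73, array([0.428, 0.369, 0.   ]))]
boss [(array([137., 281.]), 0.85, array([ 0.439, -0.388,  0.   ]))]
```

View pics/top1.png

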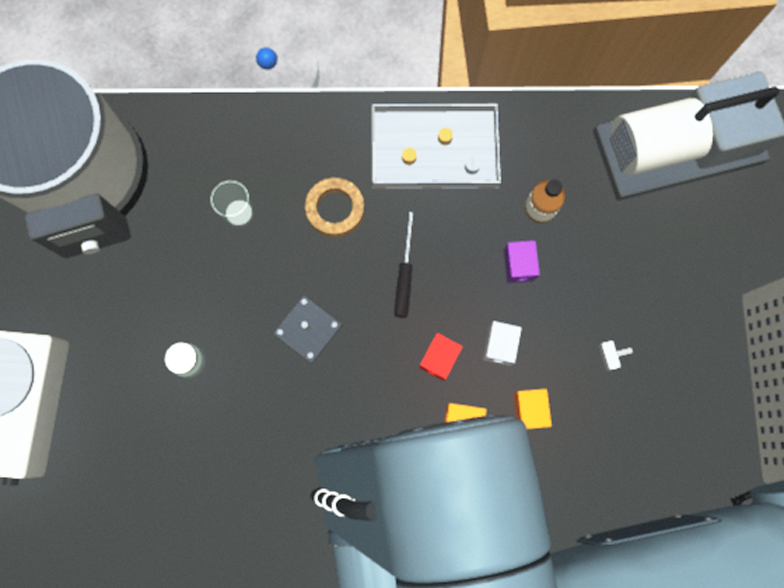

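View pics/scene1.png

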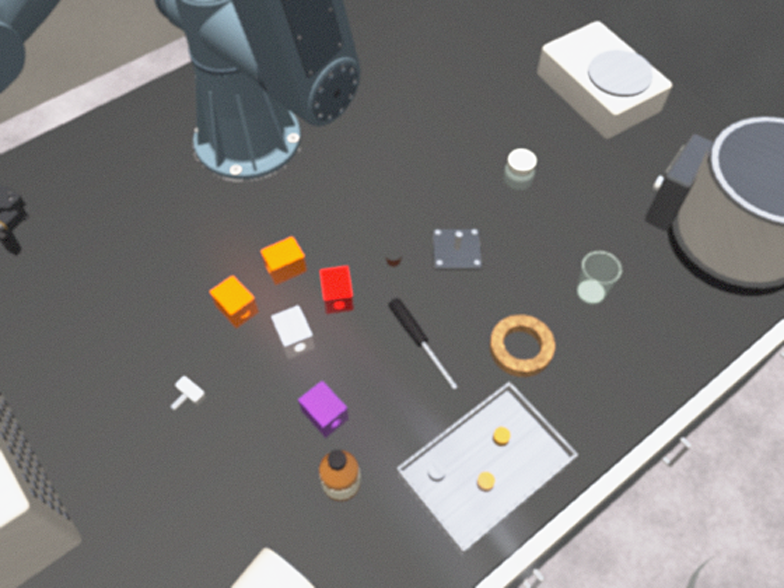

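In `scene1`, five blocks share the socket's shape. By camera pixel they are orange (168,216), orange (205,186), red (240,207), purple (227,294) and plain grey aluminium (208,235), which is at (359,244) in the top view. Only the grey one fits "plain aluminium", and the stub is at (328,178). Next I'll confirm it in a crop and measure its yaw.

Run:
```python
from h import *
from scipy.optimize import minimize
ims=[robot.get_image(n) for n in("top","scene")]
tgt=[(359,244),(208,235)];obs=[]
for im,t in zip(ims,tgt):
    for d in robot.outline_of(im,"socket"):
        if d["region"][t[1]-3:t[1]+4,t[0]-3:t[0]+4].mean()>.5: r=d["region"];obs.append(r);print(d["confidence"],d["box"],r.sum());break
C=np.array([[a,b,c] for a in(-.032,.032) for b in(-.025,.025) for c in(-.025,.025)])
def cost(p):
    e=0
    c,s=np.cos(p[2]),np.sin(p[2]);P=C@np.array([[c,s,0],[-s,c,0],[0,0,1]])+[p[0],p[1],.025]
    for im,r in zip(ims,obs):
        h=cv2.convexHull(np.array([proj(im,q) for q in P],np.float32))
        m=np.zeros((1680,2240),np.uint8);cv2.fillPoly(m,[np.int32(np.round(h*4+1.5))],1)
        m=cv2.resize(m.astype(np.float32),(560,420),interpolation=cv2.INTER_AREA)
        e+=np.abs(m-r).sum()
    return e
R=[]
for y in np.radians([-60,-30,-10,0,20,50,80]):
    o=minimize(cost,[.456,-.192,y],method="Nelder-Mead",options=dict(initial_simplex=[[.456,-.192,y],[.462,-.192,y],[.456,-.186,y],[.456,-.192,y+.2]]));R.append((o.fun,o.x[0],o.x[1],np.degrees(o.x[2])))
for r in sorted(R)[:3]: print(np.round(r,4))
for n,im in zip(("t","s"),ims):
    for t in("stub_top","stub","stopper"):
        print(n,t,[(np.round(d["uv"],1),round(d["confidence"],2),np.round(onz(im,d["uv"],.055 if t=="stub_top" else 0),4)) for d in robot.pinpoint(im,t)[:1]])
save(ims[1],"crop1.png",(130,130,360,310),3)
s=robot.get_state();print(s["tcp_rot"],s["eef_pos"])
```

```text
0.97 [347.2, 230.5, 374.5, 263.1] 619
0.78 [194.7, 217.7, 222.9, 255.7] 698
[ 92.0625   0.4565  -0.1915 -14.153 ]
[ 93.625    0.4566  -0.1915 -14.0854]
[ 94.3125   0.457   -0.1916 -14.2667]
t stub_top [(array([219.5, 230.1]), 0.69, array([0.4918, 0.1532, 0.055 ]))]
t stub [(array([218.8, 236.1]), 0.84, array([0.4853, 0.1609, 0.    ]))]
t stopper []
s stub_top [(array([329.9, 165.9]), 0.66, array([0.4938, 0.1643, 0.055 ]))]
s stub [(array([324.7, 179.2]), 0.57, array([0.4906, 0.1545, 0.    ]))]
s stopper [(array([281.7, 185.8]), 0.38, array([0.4364, 0.0512, 0.    ]))]
[[ 9.31308594e-01  3.64231113e-01  2.48493824e-06]
 [ 3.64231112e-01 -9.31308592e-01  5.01198471e-05]
 [ 2.05694520e-05 -4.57719525e-05 -9.99999999e-01]] [ 0.20943933 -0.53550692  0.40470098]
```

View pics/crop1.png

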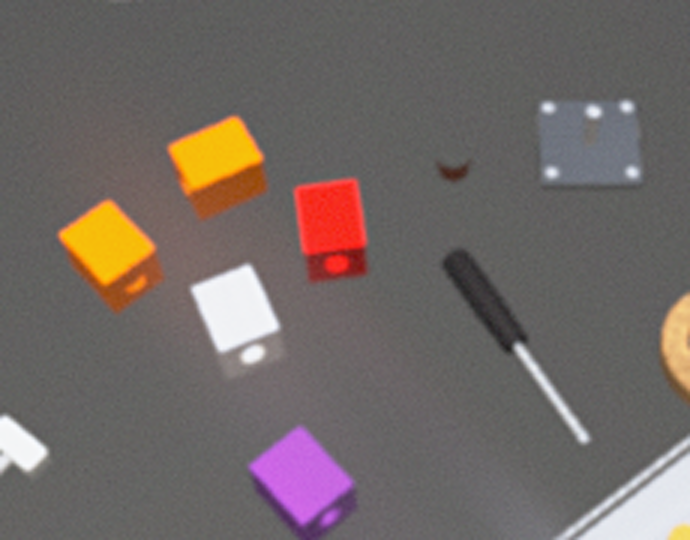

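The crop confirms it: the grey block (crop 235,315) is the plain aluminium one, surrounded by two orange, one red and one purple look-alike. Its pose is (0.4565, -0.1915) with a yaw of -14°. I'll move above it.

>>> {"method": "play_rows", "body": {
  "dr": [
    [0, 0, 0],
    [0, 0, 0],
    [0, 0, 0],
    [0, 0, 0],
    [0, 0, 0],
    [0, 0, 0],
    [0, 0, 0],
    [0, 0, 0],
    [0, 0, 8.9],
    [0, 0, 8.9],
    [0, 0, 8.9],
    [0, 0, 8.9],
    [0, 0, 0]
  ],
  "offset": [
    [44.4, -28.8, 0],
    [44.4, -28.8, 0],
    [44.4, -28.8, 0],
    [44.4, -28.8, 0],
    [44.4, -28.8, 0],
    [44.4, -28.8, 0],
    [44.4, -28.8, 0],
    [44.4, -28.8, 0],
    [0, 0, 20],
    [0, 0, 20],
    [0, 0, 20],
    [0, 0, 20],
    [0, 0, 0]
  ],
  "hand": [70, 70, 70, 70, 70, 70, 70, 70, 70, 70, 70, 70, 70],
  "force": 30
}}

```text
time_s: 3.22
eef_pos: [0.4558, -0.1912, 0.3234]
tcp_rot: [[0.97, -0.245, -0.003], [-0.245, -0.97, 0.002], [-0.003, -0.001, -1.0]]
force: [-0.3, 0.8, 0.6]
grip_width: 0.797
gripper_force: 0.0
```

```bash
cat >> h.py <<'E'
def log():
    import json
    s=robot.get_state();print("t",s["time_s"],"q",np.round(s["q"],3),"p",np.round(s["eef_pos"],4),"F",np.round(s["force"],2),"g",round(s["grip_width"]*88.1,1),round(s["gripper_force"],1));print(np.round(s["tcp_rot"],3))
    open("log.txt","a").write(json.dumps(dict(q=list(map(float,s["q"])),p=list(map(float,s["eef_pos"])),R=np.array(s["tcp_rot"]).tolist()))+"\n");return s
E
python3 - <<'E'
from h import *
s=log()
a=np.radians(-14.15);g=np.array([.4565,-.1915,.174])
print("tool delta mm",1e3*np.array(s["tcp_rot"]).T@(g-s["eef_pos"]))
E
```

```text
t 3.225 q [-0.638  0.094  1.881  0.     1.17   1.18 ] p [ 0.4558 -0.1912  0.3234] F [-0.25  0.83  0.62] g 70.2 0.0
[[ 0.97  -0.245 -0.003]
 [-0.245 -0.97   0.002]
 [-0.003 -0.001 -1.   ]]
tool delta mm [  1.19568733   0.33441861 149.38677215]
```

>>> {"method": "play_rows", "body": {
  "dr": [
    [0, 0, 0],
    [0, 0, 0],
    [0, 0, 0],
    [0, 0, 0],
    [0, 0, 0],
    [0, 0, 0],
    [0, 0, 0],
    [0, 0, 0],
    [0, 0, 0],
    [0, 0, 0],
    [0, 0, 0],
    [0, 0, 0],
    [0, 0, 0]
  ],
  "offset": [
    [1.2, 0.3, 35],
    [0, 0, 35],
    [0, 0, 35],
    [0, 0, 25],
    [0, 0, 19],
    [0, 0, 0],
    [0, 0, 0],
    [0, 0, 0],
    [0, 0, 0],
    [0, 0, 0],
    [0, 0, 0],
    [0, 0, 0],
    [0, 0, 0]
  ],
  "hand": [70, 70, 70, 70, 70, 70, 40, 40, 40, 40, 40, 40, 40],
  "force": 35
}}

```text
time_s: 4.85
eef_pos: [0.458, -0.1923, 0.1769]
tcp_rot: [[0.969, -0.246, 0.002], [-0.246, -0.969, -0.001], [0.002, 0.0, -1.0]]
force: [-0.3, 0.8, 6.9]
grip_width: 0.564
gripper_force: 35.0
```

Run:
```python
from h import *
s=log()
```

```text
t 4.85 q [-0.637  0.351  1.937  0.     0.852  1.182] p [ 0.458  -0.1923  0.1769] F [-0.26  0.77  6.87] g 49.6 35.0
[[ 0.969 -0.246  0.002]
 [-0.246 -0.969 -0.001]
 [ 0.002  0.    -1.   ]]
```

>>> {"method": "play_rows", "body": {
  "dr": [
    [0, 0, 0],
    [0, 0, 0],
    [0, 0, 0],
    [0, 0, 0],
    [0, 0, 0],
    [0, 0, 0],
    [0, 10, 0],
    [0, 10, 0],
    [0, 10, 0],
    [0, 0, 0]
  ],
  "offset": [
    [0, 0, -10],
    [0, 0, -40],
    [0, 0, -50],
    [0, 0, -50],
    [0, 0, -50],
    [0, 0, -40],
    [0, 0, 0],
    [0, 0, 0],
    [0, 0, 0],
    [0, 0, 0]
  ],
  "hand": [40, 40, 40, 40, 40, 40, 40, 40, 40, 40]
}}

```text
time_s: 6.1
eef_pos: [0.4561, -0.1915, 0.415]
tcp_rot: [[0.841, -0.246, 0.482], [-0.214, -0.969, -0.122], [0.497, -0.001, -0.868]]
force: [-0.6, -0.2, -3.2]
grip_width: 0.562
gripper_force: 35.0
```

Run:
```python
from h import *
s=log()
```

```text
t 6.1 q [-0.705 -0.168  1.977  0.289  0.879  0.981] p [ 0.4561 -0.1915  0.415 ] F [-0.57 -0.17 -3.19] g 49.5 35.0
[[ 0.841 -0.246  0.482]
 [-0.214 -0.969 -0.122]
 [ 0.497 -0.001 -0.868]]
```

```bash
cat > kin.py <<'E'
from h import *
import json
from scipy.optimize import least_squares
from scipy.spatial.transform import Rotation as Ro
D=[json.loads(l) for l in open("log.txt")]
D.append(dict(q=[-1.404,.181,1.607,0,1.354,-.206],p=[.20944,-.53551,.40470],R=[[.931309,.364231,0],[.364231,-.931309,0],[0,0,-1]]))
E=lambda a,t:Ro.from_euler(a,t).as_matrix()
def fk(q,m):
    A=E("z",q[0])@E("y",q[1]);B=A@E("y",q[2]);W=B@E("z",q[3]);T=W@E("y",q[4])
    c=E("z",q[0])@[m[0],m[1],m[2]]+A@[0,0,m[3]]+B@[m[4],m[7],m[5]]+T@[0,0,m[6]]
    return c,T@E("z",q[5]+m[8])
def res(m):
    r=[]
    for d in D:
        p,R=fk(d["q"],m);r+=list(p-d["p"])+list((R-np.array(d["R"])).ravel()*.1)
    return np.array(r+list((m[:8]-[0,0,.3,.4,0,.4,.1,0])*1e-3))
m=min((least_squares(res,[0,.1,.3,.4,0,.4,.1,0,o]) for o in(0,1.57,3.14,-1.57)),key=lambda o:o.cost)
cost=m.cost;m=m.x
lo=np.array([-2.99,-.89,.3,-1.14,0,-3.12])+.05;hi=np.array([2.99,2.07,2.58,4.28,2.63,3.12])-.05
def ik(p,R,q0):
    f=lambda q:np.r_[(fk(q,m)[0]-p)*10,(fk(q,m)[1]-R).ravel()]
    best=None
    for k in range(12):
        o=least_squares(f,np.clip(q0 if k==0 else np.random.uniform(lo,hi),lo+.01,hi-.01),bounds=(lo,hi))
        if best is None or o.cost<best.cost-1e-6: best=o
        if best.cost<1e-5:break
    return best.x,best.cost
E
python3 - <<'E'
from kin import *
print(cost,np.round(m,4),np.round(np.abs(res(m)[:-8]).max(),4))
q=D[-2]["q"]
Z=np.array([0,0,1.])
for sx in(1,-1):
  for phi in(0,30,60,75,90,105,120):
    a=np.radians(phi);z=np.array([np.cos(a),np.sin(a),0]);R=np.c_[sx*Z,np.cross(z,sx*Z),z]
    for h in(.09,.30):
      x,c=ik(np.array([.492,.158,h])-.147*z,R,q);print(sx,phi,h,np.round(x,2),"%.1e"%c)
E
```

```text
3.113544254592526e-08 [-1.0000e-04  5.8900e-02  3.1340e-01  4.3840e-01  8.5600e-02  5.1460e-01
  1.4550e-01  5.8900e-02  1.5708e+00] 0.0001
1 0 0.09 [ 0.19  0.86  2.32  3.33  1.61 -1.56] 3.3e-22
1 0 0.3 [ 0.19 -0.08  2.53  3.4   0.89 -1.73] 7.2e-05
1 30 0.09 [-0.47  0.87  2.35  2.15  1.62 -1.64] 2.3e-30
1 30 0.3 [-0.46 -0.07  2.53  2.01  1.24 -0.96] 1.1e-02
1 60 0.09 [-0.6   0.82  2.12  1.49  1.59 -1.37] 7.0e-31
1 60 0.3 [-0.6   0.16  2.28  1.51  1.62 -0.86] 3.3e-29
1 75 0.09 [-0.57  0.85  1.96  1.28  1.67 -1.25] 1.2e-20
1 75 0.3 [-0.57  0.29  2.09  1.35  1.78 -0.84] 4.8e-25
1 90 0.09 [-0.5   0.89  1.78  1.12  1.79 -1.16] 5.0e-19
1 90 0.3 [-0.5   0.42  1.9   1.21  1.93 -0.82] 1.2e-18
1 105 0.09 [-0.42  0.95  1.6   0.98  1.92 -1.1 ] 2.0e-29
1 105 0.3 [-0.42  0.53  1.72  1.1   2.08 -0.81] 2.5e-25
1 120 0.09 [-0.33  1.02  1.43  0.84  2.07 -1.08] 1.2e-19
1 120 0.3 [-0.33  0.64  1.54  0.99  2.24 -0.82] 6.7e-30
-1 0 0.09 [0.19 0.86 2.32 3.33 1.61 1.58] 3.3e-20
-1 0 0.3 [ 0.19 -0.08  2.53  3.4   0.89  1.41] 7.2e-05
-1 30 0.09 [-0.47  0.87  2.35  2.15  1.62  1.5 ] 8.6e-26
-1 30 0.3 [-0.46 -0.07  2.53  2.01  1.24  2.18] 1.1e-02
-1 60 0.09 [-0.6   0.82  2.12  1.49  1.59  1.77] 5.0e-20
-1 60 0.3 [-0.6   0.16  2.28  1.51  1.62  2.28] 2.5e-26
-1 75 0.09 [-0.57  0.85  1.96  1.28  1.67  1.89] 1.6e-24
-1 75 0.3 [-0.57  0.29  2.09  1.35  1.78  2.3 ] 4.4e-17
-1 90 0.09 [-0.5   0.89  1.78  1.12  1.79  1.99] 3.5e-26
-1 90 0.3 [-0.5   0.42  1.9   1.21  1.93  2.33] 3.1e-17
-1 105 0.09 [-0.42  0.95  1.6   0.98  1.92  2.04] 7.7e-26
-1 105 0.3 [-0.42  0.53  1.72  1.1   2.08  2.33] 1.2e-17
-1 120 0.09 [-0.33  1.02  1.43  0.84  2.07  2.07] 2.9e-20
-1 120 0.3 [-0.33  0.64  1.54  0.99  2.24  2.32] 1.0e-30
```

Run:
```python
from kin import *
s=log()
for n in("top","scene"):
    im=robot.get_image(n)
    for k in range(1):
        o=robot.outline_of(im,"stub")
        for d in o[:1]:
            r=d["region"];vu=np.argwhere(r)[:,::-1]
            W=np.array([onz(im,u,.010)[:2] for u in vu]);
            rc=cv2.minAreaRect((W*1e3).astype(np.float32));print(n,round(d["confidence"],2),r.sum(),"mean",W.mean(0).round(4),"rect",np.round(rc[0],1),np.round(rc[1],1),round(rc[2],1))
    print(proj(im,[.492,.158,.055]),[ (d["uv"],round(d["confidence"],2),onz(im,d["uv"],.055).round(4)) for d in robot.pinpoint(im,"stub_top")[:1]])
    c=proj(im,[.492,.158,.03]).astype(int);p=im["pixels"][c[1]-35:c[1]+35,c[0]-35:c[0]+35,::-1]
    cv2.imwrite(f"pics/{n}_stub.png",cv2.resize(p,(560,560),interpolation=cv2.INTER_CUBIC));print(c)
cv2.imwrite("pics/stub2.png",np.hstack([cv2.resize(cv2.imread(f"pics/{n}_stub.png"),(400,400)) for n in("top","scene")]))
# plan
p0=np.array(s["eef_pos"]);R0=np.array(s["tcp_rot"])
z=np.array([0,1.,0]);Z=np.array([0,0,1.]);R1=np.c_[Z,np.cross(z,Z),z];p1=np.array([.492,.158,.20])-.147*z
w=Ro.from_matrix(R0.T@R1).as_rotvec();N=14;print("dr/row",np.degrees(w)/N)
q=np.array(s["q"]);R=R0;dp=(p1-p0)/N
for k in range(N):
    print((1e3*R.T@dp).round(1),end=" ");R=R@Ro.from_rotvec(w/N).as_matrix()
    q,c=ik(p0+dp*(k+1),R,q);print(np.round(q,2),"%.0e"%c)
```

```text
t 6.1 q [-0.705 -0.168  1.977  0.289  0.879  0.981] p [ 0.4561 -0.1915  0.415 ] F [-0.57 -0.17 -3.19] g 49.5 35.0
[[ 0.841 -0.246  0.482]
 [-0.214 -0.969 -0.122]
 [ 0.497 -0.001 -0.868]]
top 0.87 1205 mean [0.4865 0.157 ] rect [487.1 157.2] [90.3 88.2] 52.0
[217.55092966 230.02365617] [([218.0, 228.0], 0.98, array([0.497, 0.157, 0.055]))]
[218 231]
scene 0.92 968 mean [0.4938 0.1542] rect [493.8 154.8] [89.7 90.1] 51.8
[327.58741526 166.67437937] [([324.6, 166.3], 0.79, array([0.4863, 0.1527, 0.055 ]))]
[326 172]
dr/row [ 6.66839654  3.00272853 -3.86619918]
[ -8.6 -14.6  12.8] [-0.72 -0.16  2.01  0.47  0.88  0.78] 9e-26
[ -8.3 -13.7  14. ] [-0.73 -0.14  2.04  0.64  0.9   0.57] 1e-26
[ -8.2 -12.5  15.1] [-0.74 -0.12  2.07  0.79  0.94  0.38] 7e-29
[ -8.2 -11.3  16. ] [-0.74 -0.08  2.09  0.92  1.01  0.2 ] 3e-29
[-8.4 -9.9 16.8] [-0.74 -0.03  2.1   1.03  1.08  0.03] 1e-29
[-8.6 -8.5 17.5] [-0.73  0.03  2.1   1.11  1.16 -0.12] 2e-29
[-9.1 -7.  17.9] [-0.72  0.1   2.1   1.17  1.25 -0.25] 5e-30
[-9.6 -5.5 18.1] [-0.7   0.18  2.08  1.21  1.34 -0.38] 4e-30
[-10.2  -4.1  18.2] [-0.68  0.25  2.06  1.23  1.44 -0.49] 2e-30
[-10.9  -2.7  18. ] [-0.65  0.33  2.04  1.24  1.53 -0.6 ] 2e-30
[-11.7  -1.4  17.7] [-0.62  0.41  2.    1.23  1.61 -0.71] 4e-30
[-12.6  -0.2  17.1] [-0.58  0.49  1.96  1.22  1.7  -0.81] 2e-30
[-13.5   0.9  16.4] [-0.54  0.57  1.92  1.19  1.78 -0.9 ] 7e-31
[-14.4   1.8  15.5] [-0.5   0.64  1.87  1.16  1.86 -1.  ] 1e-30
```

View pics/stub2.png

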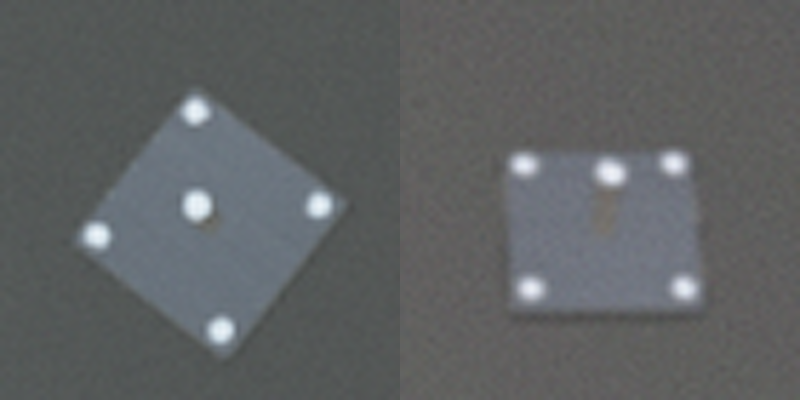

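>>> {"method": "play_rows", "body": {
  "dr": [
    [6.67, 3.0, -3.87],
    [6.67, 3.0, -3.87],
    [6.67, 3.0, -3.87],
    [6.67, 3.0, -3.87],
    [6.67, 3.0, -3.87],
    [6.67, 3.0, -3.87],
    [6.67, 3.0, -3.87],
    [6.67, 3.0, -3.87],
    [6.67, 3.0, -3.87],
    [6.67, 3.0, -3.87],
    [6.67, 3.0, -3.87],
    [6.67, 3.0, -3.87],
    [6.67, 3.0, -3.87],
    [6.67, 3.0, -3.87],
    [0, 0, 0],
    [0, 0, 0]
  ],
  "offset": [
    [-8.6, -14.6, 12.8],
    [-8.3, -13.7, 14],
    [-8.2, -12.5, 15.1],
    [-8.2, -11.3, 16],
    [-8.4, -9.9, 16.8],
    [-8.6, -8.5, 17.5],
    [-9.1, -7, 17.9],
    [-9.6, -5.5, 18.1],
    [-10.2, -4.1, 18.2],
    [-10.9, -2.7, 18],
    [-11.7, -1.4, 17.7],
    [-12.6, -0.2, 17.1],
    [-13.5, 0.9, 16.4],
    [-14.4, 1.8, 15.5],
    [0, 0, 0],
    [0, 0, 0]
  ],
  "hand": [40, 40, 40, 40, 40, 40, 40, 40, 40, 40, 40, 40, 40, 40, 40, 40]
}}

```text
time_s: 8.4
eef_pos: [0.4941, 0.0096, 0.2008]
tcp_rot: [[-0.002, 1.0, 0.001], [0.004, -0.001, 1.0], [1.0, 0.002, -0.004]]
force: [0.8, -1.0, -4.8]
grip_width: 0.565
gripper_force: 35.0
```

Run:
```python
from kin import *
s=log();p=np.array(s["eef_pos"]);R=np.array(s["tcp_rot"])
print("euler err",np.degrees(Ro.from_matrix(R.T@np.c_[[0,0,1.],[1.,0,0],[0,1.,0]]).as_rotvec()).round(2))
C=np.array([[a,b,c] for a in(-.032,.032) for b in(-.025,.025) for c in(-.025,.025)])
from scipy.optimize import minimize
pc=p+R@[-.0015,0,.152];print("pred",pc.round(4))
for n in("top","scene"):
    im=robot.get_image(n);save(im,n+"3.png",(170,90,420,290),1.6)
    o=[d for d in robot.outline_of(im,"socket")]
    u=proj(im,pc);print(n,u.round(1))
    for d in o:
        vu=np.argwhere(d["region"])[:,::-1];print(round(d["confidence"],2),vu.mean(0).round(1),len(vu))
cv2.imwrite("pics/both3.png",np.hstack([cv2.imread("pics/top3.png"),cv2.imread("pics/scene3.png")]))
```

```text
t 8.4 q [-0.5    0.637  1.866  1.155  1.857 -0.996] p [0.4941 0.0096 0.2008] F [ 0.83 -1.03 -4.76] g 49.8 35.0
[[-0.002  1.     0.001]
 [ 0.004 -0.001  1.   ]
 [ 1.     0.002 -0.004]]
euler err [0.03 0.24 0.13]
pred [0.4942 0.1616 0.1987]
top [208.4 218.4]
0.79 [373.4 186. ] 580
0.46 [207.6 210.1] 199
scene [334.  130.3]
0.66 [231.1 292.4] 849
0.65 [167.1 215.3] 770
0.57 [332.9 127.2] 706
0.48 [193.9 187.4] 246
0.4 [242.8 338.6] 874
```

View pics/both3.png

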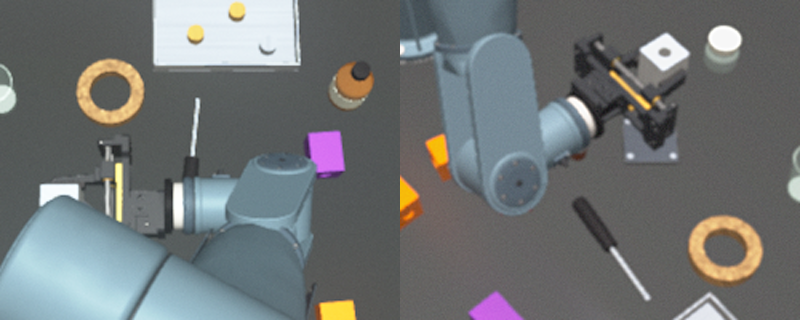

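```bash
cat >> kin.py <<'E'
OFF=np.array([-.0015,0,.152])
def plan(p1,R1,N):
    s=robot.get_state();p0=np.array(s["eef_pos"]);R=np.array(s["tcp_rot"]);q=np.array(s["q"])
    w=Ro.from_matrix(R.T@R1).as_rotvec();print("dr",(np.degrees(w)/N).round(2));dp=(p1-p0)/N
    for k in range(N):
        print((1e3*R.T@dp).round(1).tolist(),end=" ");R=R@Ro.from_rotvec(w/N).as_matrix()
        q,c=ik(p0+dp*(k+1),R,q);print(np.round(q,2),"%.0e"%c)
def pose(phi,tilt,sx=1):
    a,t=np.radians([phi,tilt]);h=np.array([np.cos(a),np.sin(a),0]);Z=np.array([0,0,1.])
    z=h*np.cos(t)-Z*np.sin(t);x=sx*(h*np.sin(t)+Z*np.cos(t));return np.c_[x,np.cross(z,x),z],h
E
python3 - <<'E'
from kin import *
s=robot.get_state();p=np.array(s["eef_pos"]);R=np.array(s["tcp_rot"])
im=robot.get_image("scene");t=p+R@(OFF+[.032,0,0]);print("topface",t.round(4),proj(im,t).round(1))
print("obs on plane",onz(im,(335,122.5),t[2]).round(4), "pin", onz(im,(327.9,167.1),.055).round(4))
it=robot.get_image("top");print("pin top",onz(it,(217.5,231.9),.055).round(4))
save(im,"sock4.png",(300,90,370,160),8)
R1,h=pose(100,8);st=np.array([.4905,.1562,0])-h*.001
for z in(.075,):
    c=st+[0,0,z]+R1[:,0]*.032;plan(c-R1@OFF,R1,5)
E
```

```text
topface [0.4937 0.1616 0.2314] [335.  120.9]
obs on plane [0.4972 0.1584 0.2314] pin [0.4935 0.1577 0.055 ]
pin top [0.4873 0.158  0.055 ]
dr [ 2.   -1.56 -0.1 ]
[-14.4, 4.4, 0.4] [-0.49  0.67  1.84  1.12  1.85 -1.02] 3e-22
[-14.4, 4.4, 0.7] [-0.48  0.7   1.81  1.08  1.83 -1.03] 2e-22
[-14.4, 4.4, 0.9] [-0.47  0.74  1.78  1.04  1.82 -1.04] 2e-22
[-14.4, 4.4, 1.1] [-0.46  0.77  1.75  1.    1.81 -1.06] 2e-22
[-14.3, 4.4, 1.4] [-0.45  0.8   1.72  0.97  1.8  -1.07] 1e-22
```

View pics/sock4.png

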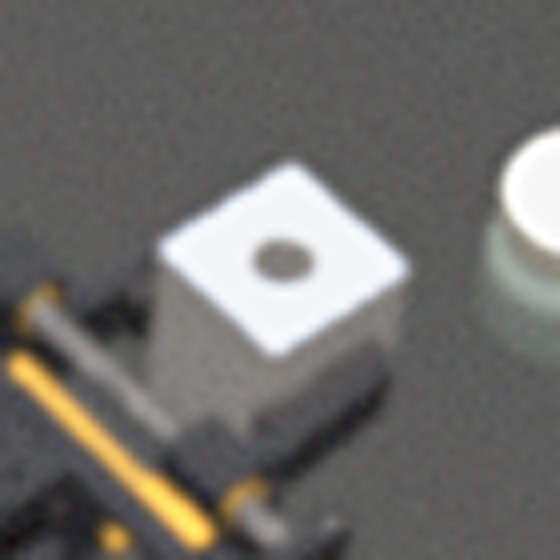

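The upper opening is at scene (335,122), about 1.5 px from where the arm's own pose puts it. Correcting the pin for that offset gives (0.490, 0.159). I'll tilt the tool 8° so the wrist clears the red block, then move above the pin.

>>> {"method": "play_rows", "body": {
  "dr": [
    [2, -1.56, -0.1],
    [2, -1.56, -0.1],
    [2, -1.56, -0.1],
    [2, -1.56, -0.1],
    [2, -1.56, -0.1],
    [0, 0, 0],
    [0, 0, 0]
  ],
  "offset": [
    [-14.4, 4.4, 1],
    [-14.4, 4.4, 1.2],
    [-14.4, 4.4, 1.4],
    [-14.4, 4.4, 1.6],
    [-14.4, 4.4, 2],
    [0, 0, 0],
    [0, 0, 0]
  ],
  "hand": [40, 40, 40, 40, 40, 40, 40]
}}

```text
time_s: 9.57
eef_pos: [0.5155, 0.0148, 0.1284]
tcp_rot: [[-0.023, 0.985, -0.173], [0.136, 0.175, 0.975], [0.99, -0.001, -0.138]]
force: [0.5, -1.2, -4.4]
grip_width: 0.565
gripper_force: 35.0
```

```bash
cat >> kin.py <<'E'
def where():
    s=log();p=np.array(s["eef_pos"]);R=np.array(s["tcp_rot"]);b=p+R@(OFF-[.032,0,0]);c=p+R@OFF
    print("bottom",b.round(4),"centre",c.round(4));return s,p,R,b
E
python3 - <<'E'
from kin import *
s,p,R,b=where()
print("to pin, tool mm",(1e3*R.T@(np.array([.490,.159,.062])-b)).round(1),"down 1mm",(R.T@[0,0,-1.]).round(3))
E
```

```text
t 9.575 q [-0.444  0.803  1.722  0.972  1.793 -1.067] p [0.5155 0.0148 0.1284] F [ 0.46 -1.22 -4.4 ] g 49.8 35.0
[[-0.023  0.985 -0.173]
 [ 0.136  0.175  0.975]
 [ 0.99  -0.001 -0.138]]
bottom [0.49   0.1585 0.0743] centre [0.4892 0.1629 0.106 ]
to pin, tool mm [-12.1   0.1   2.2] down 1mm [-0.99   0.001  0.138]
```

>>> {"method": "play_rows", "body": {
  "dr": [
    [0, 0, 0],
    [0, 0, 0],
    [0, 0, 0],
    [0, 0, 0],
    [0, 0, 0],
    [0, 0, 0]
  ],
  "offset": [
    [-6, 0, 0.9],
    [-6, 0, 0.8],
    [-4, 0, 0.5],
    [-4, 0, 0.5],
    [-2, 0, 0.3],
    [0, 0, 0]
  ],
  "hand": [40, 40, 40, 40, 40, 40]
}}

```text
time_s: 10.32
eef_pos: [0.5156, 0.0145, 0.1068]
tcp_rot: [[-0.024, 0.985, -0.174], [0.134, 0.175, 0.975], [0.991, -0.0, -0.136]]
force: [-1.0, -0.9, 4.3]
grip_width: 0.559
gripper_force: 35.0
```

Run:
```python
from kin import *
where()
```

```text
t 10.325 q [-0.445  0.851  1.704  0.967  1.778 -1.093] p [0.5156 0.0145 0.1068] F [-0.96 -0.87  4.28] g 49.3 35.0
[[-0.024  0.985 -0.174]
 [ 0.134  0.175  0.975]
 [ 0.991 -0.    -0.136]]
bottom [0.49   0.1583 0.0529] centre [0.4893 0.1626 0.0846]
```

Contact is about 9 N, with the lower end near 53 mm. That could be the dish floor or the rim, so I'll slide sideways under light pressure. A dish wall would stop the pin, and a hole would let it drop in.

>>> {"method": "play_rows", "body": {
  "dr": [
    [0, 0, 0],
    [0, 0, 0],
    [0, 0, 0],
    [0, 0, 0]
  ],
  "offset": [
    [0, 2, 0],
    [0, 2, 0],
    [0, 2, 0],
    [0, 0, 0]
  ],
  "hand": [40, 40, 40, 40]
}}

```text
time_s: 10.82
eef_pos: [0.5203, 0.0162, 0.1065]
tcp_rot: [[-0.021, 0.984, -0.177], [0.134, 0.179, 0.975], [0.991, -0.003, -0.135]]
force: [-7.9, -2.3, 5.9]
grip_width: 0.559
gripper_force: 34.9
```

>>> {"method": "play_rows", "body": {
  "dr": [
    [0, 0, 0],
    [0, 0, 0],
    [0, 0, 0],
    [0, 0, 0],
    [0, 0, 0],
    [0, 0, 0],
    [0, 0, 0]
  ],
  "offset": [
    [0, -2, 0],
    [0, -2, 0],
    [0, -2, 0],
    [0, -2, 0],
    [0, -2, 0],
    [0, -2, 0],
    [0, 0, 0]
  ],
  "hand": [40, 40, 40, 40, 40, 40, 40]
}}

```text
time_s: 11.7
eef_pos: [0.5108, 0.0134, 0.107]
tcp_rot: [[-0.026, 0.985, -0.171], [0.136, 0.173, 0.976], [0.99, 0.002, -0.138]]
force: [4.4, 2.0, 5.2]
grip_width: 0.564
gripper_force: 35.0
```

>>> {"method": "play_rows", "body": {
  "dr": [
    [0, 0, 0],
    [0, 0, 0],
    [0, 0, 0],
    [0, 0, 0],
    [0, 0, 0],
    [0, 0, 0],
    [0, 0, 0]
  ],
  "offset": [
    [0, 2, 0],
    [0, 2, 0],
    [0, 2, 0],
    [0, 0, 2],
    [0, 0, 2],
    [0, 0, 2],
    [0, 0, 0]
  ],
  "hand": [40, 40, 40, 40, 40, 40, 40]
}}

```text
time_s: 12.58
eef_pos: [0.5151, 0.0199, 0.1062]
tcp_rot: [[-0.025, 0.985, -0.173], [0.136, 0.175, 0.975], [0.99, 0.001, -0.138]]
force: [-0.7, -2.9, 6.8]
grip_width: 0.561
gripper_force: 35.0
```

>>> {"method": "play_rows", "body": {
  "dr": [
    [0, 0, 0],
    [0, 0, 0],
    [0, 0, 0],
    [0, 0, 0],
    [0, 0, 0],
    [0, 0, 0],
    [0, 0, 0]
  ],
  "offset": [
    [0, 0, -2],
    [0, 0, -2],
    [0, 0, -2],
    [0, 0, -2],
    [0, 0, -2],
    [0, 0, -2],
    [0, 0, 0]
  ],
  "hand": [40, 40, 40, 40, 40, 40, 40]
}}

```text
time_s: 13.45
eef_pos: [0.5162, 0.0099, 0.107]
tcp_rot: [[-0.023, 0.984, -0.174], [0.134, 0.176, 0.975], [0.991, -0.001, -0.136]]
force: [0.2, 6.7, 3.2]
grip_width: 0.564
gripper_force: 35.0
```

Run:
```python
from kin import *
where()
```

```text
t 13.45 q [-0.452  0.852  1.7    0.961  1.783 -1.091] p [0.5162 0.0099 0.107 ] F [0.23 6.71 3.24] g 49.7 35.0
[[-0.023  0.984 -0.174]
 [ 0.134  0.176  0.975]
 [ 0.991 -0.001 -0.136]]
bottom [0.4904 0.1536 0.0531] centre [0.4897 0.1579 0.0848]
```

No drop anywhere, and the pin hits walls about ±5 mm from centre, so this end looks like the dish. To be sure, I'll lift, roll 180° and try the other end.

>>> {"method": "play_rows", "body": {
  "dr": [
    [0, 0, 0],
    [0, 0, 0],
    [0, 0, 0],
    [0, 0, 10],
    [0, 0, 10],
    [0, 0, 10],
    [0, 0, 10],
    [0, 0, 10],
    [0, 0, 10],
    [0, 0, 10],
    [0, 0, 10],
    [0, 0, 10],
    [0, 0, 10],
    [0, 0, 10],
    [0, 0, 10],
    [0, 0, 10],
    [0, 0, 10],
    [0, 0, 10],
    [0, 0, 10],
    [0, 0, 10]
  ],
  "offset": [
    [20, 0, 0],
    [20, 0, -2],
    [20, 0, -2],
    [0, 0, 0],
    [0, 0, 0],
    [0, 0, 0],
    [0, 0, 0],
    [0, 0, 0],
    [0, 0, 0],
    [0, 0, 0],
    [0, 0, 0],
    [0, 0, 0],
    [0, 0, 0],
    [0, 0, 0],
    [0, 0, 0],
    [0, 0, 0],
    [0, 0, 0],
    [0, 0, 0],
    [0, 0, 0],
    [0, 0, 0]
  ],
  "hand": [40, 40, 40, 40, 40, 40, 40, 40, 40, 40, 40, 40, 40, 40, 40, 40, 40, 40, 40, 40]
}}

```text
time_s: 15.95
eef_pos: [0.5158, 0.0131, 0.1662]
tcp_rot: [[0.188, -0.967, -0.173], [-0.108, -0.195, 0.975], [-0.976, -0.165, -0.141]]
force: [-0.1, 0.2, -4.0]
grip_width: 0.562
gripper_force: 35.0
```

>>> {"method": "play_rows", "body": {
  "dr": [
    [0, 0, 10],
    [0, 0, 0],
    [0, 0, 0]
  ],
  "offset": [
    [0, 0, 0],
    [0, 0, 0],
    [0, 0, 0]
  ],
  "hand": [40, 40, 40]
}}

```text
time_s: 16.32
eef_pos: [0.5158, 0.0131, 0.1667]
tcp_rot: [[0.027, -0.985, -0.173], [-0.137, -0.175, 0.975], [-0.99, -0.002, -0.139]]
force: [0.3, -0.2, -3.9]
grip_width: 0.568
gripper_force: 35.0
```

```bash
sed -i 's/OFF-\[.032,0,0\]/OFF-[.032*np.sign(R[2,0]),0,0]/' kin.py
python3 - <<'E'
from kin import *
s,p,R,b=where();R1,h=pose(100,8,-1)
print("err",np.degrees(Ro.from_matrix(R.T@R1).as_rotvec()).round(2))
print("to pin, tool mm",(1e3*R.T@(np.array([.490,.158,.062])-h*.0015-b)).round(1),"down 1mm",(R.T@[0,0,-1.]).round(3))
E
```

```text
t 16.325 q [-0.447  0.722  1.747  0.981  1.825  2.119] p [0.5158 0.0131 0.1667] F [ 0.26 -0.18 -3.93] g 50.0 35.0
[[ 0.027 -0.985 -0.173]
 [-0.137 -0.175  0.975]
 [-0.99  -0.002 -0.139]]
bottom [0.4903 0.1571 0.1153] centre [0.4895 0.1615 0.147 ]
err [ 0.07 -0.01  0.14]
to pin, tool mm [52.9  0.3  6.8] down 1mm [0.99  0.002 0.139]
```

>>> {"method": "play_rows", "body": {
  "dr": [
    [0, 0, 0],
    [0, 0, 0],
    [0, 0, 0],
    [0, 0, 0],
    [0, 0, 0],
    [0, 0, 0],
    [0, 0, 0],
    [0, 0, 0]
  ],
  "offset": [
    [20, 0, 2.6],
    [20, 0, 2.6],
    [10, 0, 1.3],
    [5, 0, 0.7],
    [3, 0, 0.4],
    [2, 0, 0.3],
    [3, 0, 0.4],
    [0, 0, 0]
  ],
  "hand": [40, 40, 40, 40, 40, 40, 40, 40]
}}

```text
time_s: 17.32
eef_pos: [0.5159, 0.0126, 0.1034]
tcp_rot: [[0.024, -0.985, -0.173], [-0.136, -0.175, 0.975], [-0.99, 0.001, -0.138]]
force: [0.7, 0.6, -3.4]
grip_width: 0.567
gripper_force: 35.0
```

Run:
```python
from kin import *
where()
```

```text
t 17.325 q [-0.448  0.858  1.7    0.963  1.776  2.046] p [0.5159 0.0126 0.1034] F [ 0.65  0.63 -3.45] g 50.0 35.0
[[ 0.024 -0.985 -0.173]
 [-0.136 -0.175  0.975]
 [-0.99   0.001 -0.138]]
bottom [0.4903 0.1567 0.0522] centre [0.4896 0.161  0.0839]
```

>>> {"method": "play_rows", "body": {
  "dr": [
    [0, 0, 0],
    [0, 0, 0],
    [0, 0, 0],
    [0, 0, 0]
  ],
  "offset": [
    [2, 0, 0.3],
    [2, 0, 0.3],
    [1, 0, 0.1],
    [0, 0, 0]
  ],
  "hand": [40, 40, 40, 40]
}}

```text
time_s: 17.82
eef_pos: [0.5159, 0.0126, 0.0983]
tcp_rot: [[0.023, -0.985, -0.173], [-0.136, -0.175, 0.975], [-0.99, 0.001, -0.138]]
force: [0.4, -0.5, -4.2]
grip_width: 0.566
gripper_force: 35.0
```

>>> {"method": "play_rows", "body": {
  "dr": [
    [0, 0, 0],
    [0, 0, 0],
    [0, 0, 0],
    [0, 0, 0]
  ],
  "offset": [
    [2, 0, 0.3],
    [2, 0, 0.3],
    [2, 0, 0.3],
    [0, 0, 0]
  ],
  "hand": [40, 40, 40, 40]
}}

```text
time_s: 18.32
eef_pos: [0.5158, 0.0127, 0.0921]
tcp_rot: [[0.023, -0.985, -0.173], [-0.136, -0.175, 0.975], [-0.99, 0.001, -0.138]]
force: [1.0, 0.5, -4.0]
grip_width: 0.564
gripper_force: 35.0
```

The other end sinks more than 11 mm with no contact force, so it is the deep hole. I'll lift, roll back so the hole faces up, and raise it.

>>> {"method": "play_rows", "body": {
  "dr": [
    [0, 0, 0],
    [0, 0, 0],
    [0, 0, 0],
    [0, 0, -10],
    [0, 0, -10],
    [0, 0, -10],
    [0, 0, -10],
    [0, 0, -10],
    [0, 0, -10],
    [0, 0, -10],
    [0, 0, -10],
    [0, 0, -10],
    [0, 0, -10],
    [0, 0, -10],
    [0, 0, -10],
    [0, 0, -10],
    [0, 0, -10],
    [0, 0, -10],
    [0, 0, -10],
    [0, 0, -10]
  ],
  "offset": [
    [-25, 0, -3.5],
    [-25, 0, -3.5],
    [-25, 0, -3.5],
    [0, 0, 0],
    [0, 0, 0],
    [0, 0, 0],
    [0, 0, 0],
    [0, 0, 0],
    [0, 0, 0],
    [0, 0, 0],
    [0, 0, 0],
    [0, 0, 0],
    [0, 0, 0],
    [0, 0, 0],
    [0, 0, 0],
    [0, 0, 0],
    [0, 0, 0],
    [0, 0, 0],
    [0, 0, 0],
    [0, 0, 0]
  ],
  "hand": [40, 40, 40, 40, 40, 40, 40, 40, 40, 40, 40, 40, 40, 40, 40, 40, 40, 40, 40, 40]
}}

```text
time_s: 20.82
eef_pos: [0.5159, 0.0127, 0.1681]
tcp_rot: [[0.142, 0.974, -0.173], [0.164, 0.15, 0.975], [0.976, -0.167, -0.138]]
force: [-0.5, 0.5, -4.3]
grip_width: 0.564
gripper_force: 35.0
```

>>> {"method": "play_rows", "body": {
  "dr": [
    [0, 0, -10],
    [0, 8, 0],
    [0, 0, 0],
    [0, 0, 0],
    [0, 0, 0],
    [0, 0, 0],
    [0, 0, 0],
    [0, 0, 0],
    [0, 0, 0],
    [0, 0, 0],
    [0, 0, 0],
    [0, 0, 0]
  ],
  "offset": [
    [0, 0, 0],
    [0, 0, 0],
    [30, 0, 0],
    [40, 0, 0],
    [40, 0, 0],
    [40, 0, 0],
    [20, 0, 0],
    [0, 0, 0],
    [0, 0, 0],
    [0, 0, 0],
    [0, 0, 0],
    [0, 0, 0]
  ],
  "hand": [40, 40, 40, 40, 40, 40, 40, 40, 40, 40, 40, 40]
}}

```text
time_s: 22.32
eef_pos: [0.5161, 0.0125, 0.3375]
tcp_rot: [[0.002, 0.985, -0.175], [-0.001, 0.175, 0.985], [1.0, -0.002, 0.001]]
force: [0.7, -0.0, -4.3]
grip_width: 0.568
gripper_force: 35.0
```

Run:
```python
from kin import *
s,p,R,b=where();print(np.abs(s["qvel"]).max())
im=robot.get_image("scene");u=proj(im,p+R@OFF).astype(int);save(im,"final.png",(u[0]-50,u[1]-50,u[0]+50,u[1]+50),5)
```

```text
t 22.325 q [-0.45   0.428  1.78   1.166  2.062 -0.738] p [0.5161 0.0125 0.3375] F [ 0.7  -0.04 -4.25] g 50.1 35.0
[[ 0.002  0.985 -0.175]
 [-0.001  0.175  0.985]
 [ 1.    -0.002  0.001]]
bottom [0.4894 0.1622 0.3043] centre [0.4895 0.1622 0.3363]
0.0044078336946391655
```

View pics/final.png

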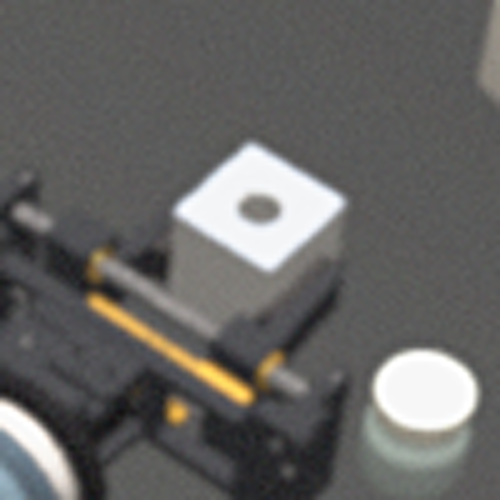

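The socket is upright and level in the gripper, with the hole end facing up (opening at crop 260,208). Its centre is at 0.336 m and it is still.

```bash
python3 -c "
from plant import robot
print(robot.job_done())"
```

```text
the job is handed in; nothing more can be done
None
```

The job is handed in, though the judge returned no verdict: one end stopped on the stub as a dish, the other sank more than 11 mm freely, and I finished holding the socket still with that hole end straight up, its centre about 0.34 m above the bench.

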